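# Vent the drying cupboard

## Robot

A 6-joint arm with a two-finger parallel gripper is mounted at the origin on the work surface. World frame = base frame: x ahead of the robot, y to its left, z up, the work surface at z = 0. Lengths are in m, angles in degrees, forces in N, time in s.
With the tool pointing down it reaches from about 0.425 to 1.125 m from the base axis. Payload 14.9 kg.
Tool frame: the origin (TCP) lies at the very end of the fingers, on their centre line; the grasp point (between the pads) lies 19 mm behind it; z points along the fingers, y is the line along which they close (so a half turn about z gives the same grasp; the last joint's range is limited). The gripper opens to 91 mm and grips with 3 to 60 N. Pads are 32 mm wide; open, the fingers measure 118 mm over their backs; the gripper's body (76 mm by 178 mm) begins 60 mm behind the grasp point.
Start: joints at [-71.007, 21.709, 99.362, -0, 58.929, -1.908], TCP at [0.25, -0.654, 0.214] pointing down, gripper open.
Joint ranges: [-158.91, 158.91], [-42.39, 125.64], [0.06, 152.35], [-60.88, 240.88], [17.5, 164.5], [-176.32, 176.32]. Speed limits (degrees/s): [108.29, 108.29, 136.94, 180, 180, 180].

## Interface

Orientations are given as [roll, pitch, yaw] about the fixed x, y, z axes, in that order (R = Rz(yaw) Ry(pitch) Rx(roll)).
In Python, from station import bot gives the robot as it stands.
- The arm moves only by the shell command python3 -m pendant 'ROWS' [FORCE]. ROWS is JSON, a list of rows, each a list of 7 numbers: the turn, a rotation vector about the tool's x, y, z in units of 8 degrees (1.0 is 8 degrees), then the shift along the tool's x, y, z in units of 30 mm (1.0 is 30 mm), then the opening, from 0 (shut) to 1 (fully open). In form: [[ax, ay, az, x, y, z, gripper], ...]. A call has 1 to 10 rows; each row shifts and turns the commanded pose from where the row before left it, along the tool's axes as they then stand; what a row does not reach is not made up. A row lasts 1/10 s, in which the tool goes at most 50 mm and 8.59 degrees, less where a joint would pass 70% of its speed; a pose out of reach is approached as far as the arm can. A call is refused whole if a number of a shift passes 1 or a number of a turn 1, either way. A call with a gripper value outside its range is refused whole. The fingers move at their own pace and stop on an object; FORCE is the grip in N (left out, the last holds). Time passes only in rows, so rows that do not move let the fingers close. It gives the time, the measured TCP pose, the force, the opening and the grip force at its end, in the units of the state.
- bot.observe(): the state, without advancing time (a new reading comes with each control period).
- bot.read_camera(name): name is "scene" or "top"; returns a dict with "pixels" (420x560x3 uint8, red, green, blue), "fx", "fy", "cx", "cy" (pixels), "D" ([k1, k2, p1, p2, k3] as OpenCV has them; the pictures are not rectified), "T" (4x4, takes a point from camera to world coordinates). Camera axes: x right, y down, z forward; pixel columns grow to the right and rows downward; lengths in m; the calibration is good to about 2 mm. A picture is of the moment at which its call begins. There is no depth.
- bot.hand_in(): hands the job in; it is judged then, once.
The state is a dict: "t": time; "q": joint angles; "qd": joint speeds; "joint_efforts": joint torques, N m; "position": TCP position; "tcp_rot": TCP orientation; "force": force on the tool from outside, world axes, zero at the start; "ft_torque": the same for the moment, N m; "finger_gap": finger opening in m; "grip_force": force on a finger pad.
Only numpy, scipy, OpenCV 4.12 (cv2) and the standard library are available. Lean on these libraries where they do the work, as an engineer would, in place of code of your own. Each camera call takes 0.05 s, during which the arm holds its last target. There are 200 camera calls.

## Task

Vent the bench drying cupboard: first turn its thermostat down to the red mark on the scale, then free the door's sagging bolt by lifting it over the keeper's bent-up lip as you draw it (do not drag it through the lip), and pull the door ajar by about 8 cm at its free edge. The door shuts by itself, so finish still holding it steady there, by the bolt knob or the door, with the bolt fully clear of the keeper; leave the bowl, jar and mug undisturbed.

Things in the scene. Friction and masses are not known exactly. Their poses are not given: they have to be found in the camera images.
- cupboard: pink-painted wooden drying cupboard standing on the bench, 390 mm wide (its y), 260 mm deep (its x), 260 mm high, fixed to the bench. Origin: centre of its underside. Its front, with the door, faces its -x; front face at x = -130 mm. A grey heater head 150 x 150 x 40 mm high sits on the roof, centred at x = -5, y = -85 mm
- thermostat (a joint): thermostat angle in rad. 0 = pointer at the low stop, grows clockwise seen from above (hotter), to 4.71. The pointer is on the red mark at 1.571 (90 deg). The knob stays where it is left (friction about 0.04 N m)
- thermostat_grip (a point): point on the vertical axis of the black thermostat knob on the heater head, at the height to grip: 7 mm below the knob's top, 37 mm above the scale plate. The knob's grip is an upright bar 49 mm long (this point's x axis) and 14 mm thick (its y axis); a white line on the bar's top near its -x end is the pointer. The point turns with the knob
- red_mark (a point): middle of the red mark, 20 x 5 mm, on the white scale plate round the knob, 53 mm from the knob's axis, towards the cupboard's front (-x of the cupboard)
- door (a joint): door angle in rad: 0 shut, grows as it opens towards the cupboard's front (counter-clockwise seen from above). Free edge is 298 mm from the hinge, so 0.27 rad is 80 mm ajar. A spring shuts it with 0.4 to 0.55 N m (about 2 N at the bolt knob). Shut, it cannot open more than about 0.03 rad while the bolt's nose is in the keeper
- door_hinge (a point): point on the door's vertical hinge axis, at the height of the bolt when down; hinge on the cupboard's -y side. Its axes turn with the door: y along the door towards its free edge, x into the cupboard when shut, z up
- door_edge (a point): point on the front face of the door at its free (swinging) edge, at the bolt's height; door 18 mm thick, 199 mm high, top edge 25 mm above this point
- bolt_knob (a point): centre of the brass ball knob of the bolt, 26 mm diameter, on a 10 mm stem, 51 mm in front of the door face and 250 mm from the hinge along the door when shot, about 55 mm below the cupboard's roof top. It moves with the bolt. Axes as the door's. From the ball the bolt is drawn along the door's -y and lifted along z. Nearest other parts: the door's two straps, 38 mm and 85 mm to the sides of the stem, standing out 23 mm from the door face
- bolt (a joint): how far the bolt is drawn, m: 0 shot (nose in the keeper), to 0.05, towards the hinge. The bolt is a flat steel bar 12 x 16 mm running along the door; its nose is clear of the keeper from 0.031 on. It stays where left (friction 1.5 N)
- bolt_lift (a joint): how far the bolt is lifted in its worn tall straps, m: 0 sagged down, up to 0.014. It weighs about 0.25 kg and falls back when let go. When shot and sagged, a 9 mm deep notch under the bar sits over the keeper's lip with 3 mm end play: the bolt must be lifted more than 6 mm (10 mm is comfortable) while drawn from 0.002 to 0.031
- keeper_lip (a point): top of the keeper's bent-up lip, 5 mm thick along the bolt, on the jamb just beyond the door's free edge. The keeper is an open-topped steel cup whose front arm stands 30 mm out from the jamb
- bowl_center (a point): bystander: bisque bowl, 110 mm across, 45 mm high, on the cupboard's roof; point at its centre, half-way up
- jar_center (a point): bystander: white glaze jar with blue lid, 72 mm across, 95 mm high, on the bench; point at its centre
- mug_center (a point): bystander: blue mug, 80 mm across, 90 mm high, on the bench; point at its centre

How it is judged (in metres and radians):
On the way, in this order (a step that is already met when the one before it is completed fails the run):
1. thermostat turned down to the red mark, door still shut (value of joint thermostat between 1.471 and 1.671 rad and value of joint door below 0.05 rad), for 0.3 s.
2. bolt lifted over the lip (value of joint bolt_lift above 0.006 m and value of joint bolt above 0.008 m).
3. bolt drawn clear of the keeper (value of joint bolt above 0.031 m), for 0.1 s.
At the end, for the whole second after the job is handed in: Thermostat within 0.10 rad of the red mark; bolt drawn at least 29 mm; door 0.168 to 0.37 rad open (50 to 108 mm at its free edge), still (under 0.05 rad/s) and held by the gripper's fingers on the bolt knob or the door (over 0.5 N); bowl, jar and mug within 20 mm of where they stood (value of joint thermostat between 1.471 and 1.671 rad and value of joint bolt above 0.029 m and value of joint door between 0.168 and 0.37 rad and velocity of joint door between -0.05 and 0.05 rad/s and contact force between the fingers and door above 0.5 N and distance of each of bowl_center, jar_center, mug_center from where it was at the start of the episode below 0.02 m); the arm keeps its last pose, push and grip.
It fails at once if bolt dragged through the lip without being lifted (value of joint bolt between 0.01 and 0.025 m and value of joint bolt_lift below 0.003 m and value of joint door below 0.05 rad).
It fails at once if a bystander pushed or tipped (distance of any of bowl_center, jar_center, mug_center from where it was at the start of the episode above 0.02 m).
It also fails if it takes over 53 s, if anything falls off the work surface, if the arm or the gripper's body presses on something with over 40 N, if the wrist force passes 120 N, or if a joint passes its speed limit or range.

## Working session

There is one attempt and no reset: what is moved stays moved. The work goes in short steps, Python scripts to look and compute and a shell command to move; the robot and the scene stay as the last step left them, time stands still between calls to the robot, and variables do not carry over. Pictures are saved under pics/ and viewed, at most 10 in all, crops included, and the job is handed in when it is done.

```bash
mkdir -p pics
python3 - <<'E'
from station import bot
import cv2,numpy as np
for n in("scene","top"):
    c=bot.read_camera(n);cv2.imwrite(f"pics/{n}0.png",c["pixels"][:,:,::-1])
    print(n,c["fx"],c["fy"],c["cx"],c["cy"],c["D"],np.round(c["T"],4).tolist())
print(bot.observe())
E
```

```text
scene 402.34620847340994 402.34620847340994 279.3578831647433 209.64736844721793 [-0.12101749  0.          0.          0.          0.        ] [[-0.9018, 0.4084, -0.1414, 0.7335], [0.4321, 0.8541, -0.2893, 0.3674], [0.0027, -0.322, -0.9467, 1.3798], [0.0, 0.0, 0.0, 1.0]]
top 398.2810903182448 398.2810903182448 278.63872920345204 212.160214700427 [0.00334738 0.         0.         0.         0.        ] [[0.0149, -0.993, 0.1169, 0.4041], [-0.9999, -0.0139, 0.0095, 0.0064], [-0.0078, -0.117, -0.9931, 1.5061], [0.0, 0.0, 0.0, 1.0]]
{'t': 0.1, 'q': array([-7.10052060e+01,  2.17367146e+01,  9.93918853e+01, -1.06519727e-03,
        5.89287914e+01, -1.90962172e+00]), 'qd': array([-0.07830267, -0.0404937 , -0.0292613 , -0.0306464 ,  0.03386579,
        0.03266314]), 'joint_efforts': array([-7.67151014e-04, -7.65031815e+01, -4.35295594e+01,  6.51346310e-02,
        3.98901547e-02, -3.04730816e-05]), 'position': array([ 0.24962294, -0.65359877,  0.21334241]), 'tcp_rot': array([-1.79942610e+02, -1.00114051e-03,  2.09049655e+01]), 'force': array([ 0.12854831, -0.21084342,  0.49431573]), 'ft_torque': array([-0.0749228 ,  0.00423465,  0.05186207]), 'grip_force': 0.0, 'finger_gap': 0.09113895333831776}
```

View pics/scene0.png

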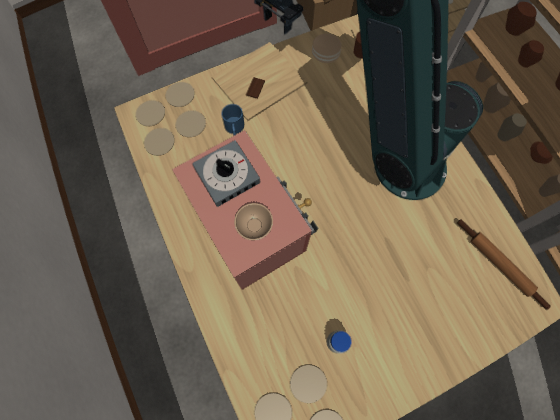

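View pics/top0.png

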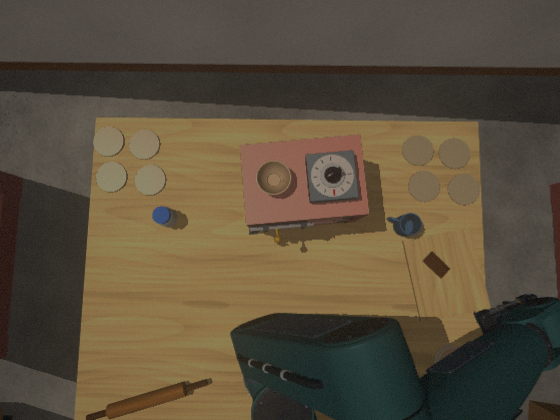

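The top view shows the cupboard at pixels (240-368, 135-232), the thermostat knob at about (333,175), the red mark at (334,192) and the bolt knob at about (277,237). I'll enlarge the key parts next.

Run:
```python
import cv2,numpy as np
s=cv2.imread("pics/scene0.png");t=cv2.imread("pics/top0.png")
a=cv2.resize(s[130:250,170:330],(800,600),interpolation=cv2.INTER_CUBIC)
b=cv2.resize(t[130:250,232:392],(800,600),interpolation=cv2.INTER_CUBIC)
cv2.imwrite("pics/s1.png",a);cv2.imwrite("pics/t1.png",b)
```

```text
(no output)
```

View pics/s1.png

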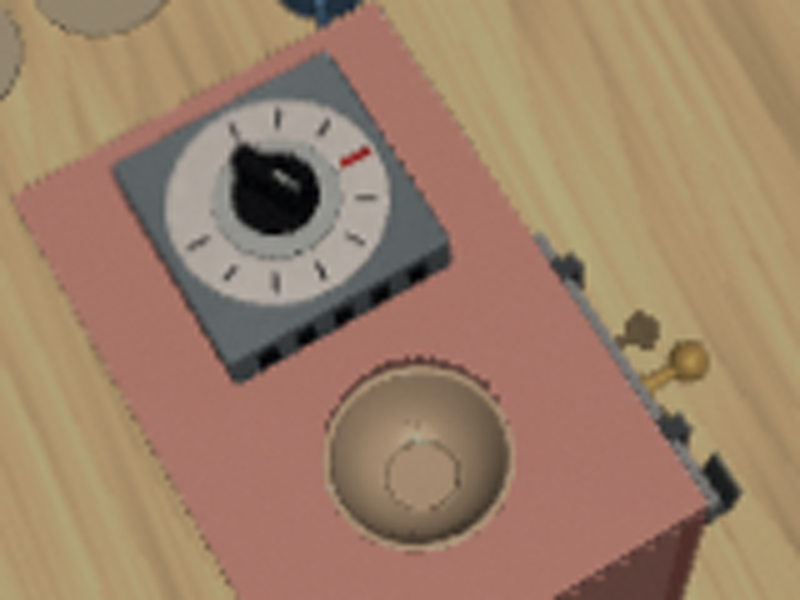

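View pics/t1.png

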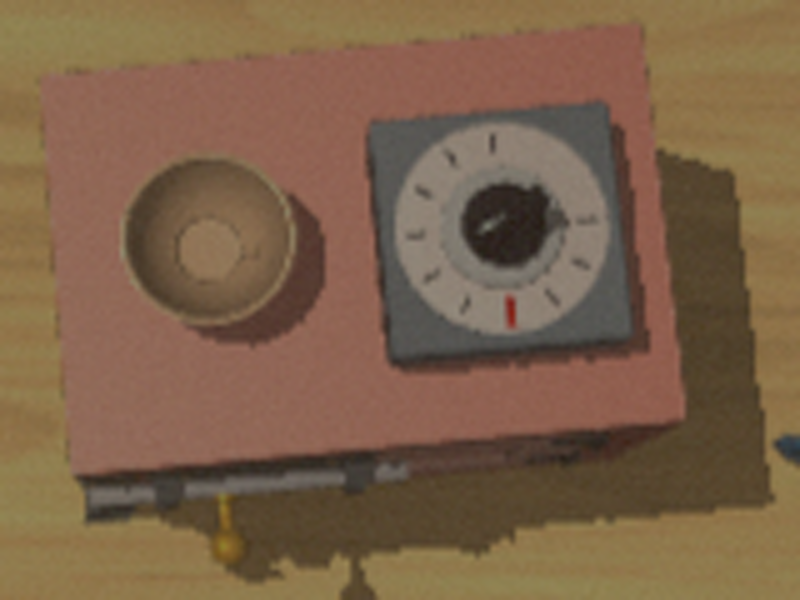

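The knob's pointer faces left and slightly down in the top view, with its white line at about crop (482,232)-(505,215). The red mark is at (511,312), the ball at about (227,545) in the top crop and (689,360) in the scene crop.

```bash
cat > h.py <<'E'
import numpy as np,cv2
from scipy.optimize import least_squares
from station import bot
C={n:bot.read_camera(n) for n in("scene","top")}
def KD(c): return np.array([[c["fx"],0,c["cx"]],[0,c["fy"],c["cy"]],[0,0,1]]),np.array(c["D"])
def ray(n,p):
    c=C[n];K,D=KD(c);u=cv2.undistortPoints(np.array([[p]],float),K,D)[0,0]
    T=np.array(c["T"]);return T[:3,3],T[:3,:3]@np.r_[u,1]
def atz(n,p,z):
    o,d=ray(n,p);return o+d*(z-o[2])/d[2]
def tri(ps):
    A=np.zeros((3,3));b=np.zeros(3)
    for n,p in ps:
        o,d=ray(n,p);d=d/np.linalg.norm(d);M=np.eye(3)-np.outer(d,d);A+=M;b+=M@o
    return np.linalg.solve(A,b)
def proj(n,P):
    c=C[n];K,D=KD(c);T=np.linalg.inv(np.array(c["T"]))
    return cv2.projectPoints(np.atleast_2d(P)@T[:3,:3].T+T[:3,3],np.zeros(3),np.zeros(3),K,D)[0][:,0]
def cr(n,u,v): return (u+.5)/5-.5+(232 if n=="top" else 170),(v+.5)/5-.5+130
def W(p,L): # cupboard->world
    c,s=np.cos(p[2]),np.sin(p[2]);L=np.atleast_2d(L)
    return np.c_[p[0]+c*L[:,0]-s*L[:,1],p[1]+s*L[:,0]+c*L[:,1],L[:,2]]
E
python3 - <<'E'
from h import *
obs=[("top",40,75,.13,.195,.26),("top",641,24,.13,-.195,.26),("top",685,418,-.13,-.195,.26),("top",72,475,-.13,.195,.26),
("top",370,122,.07,-.01,.3),("top",606,102,.07,-.16,.3),("top",632,340,-.08,-.16,.3),("top",391,362,-.08,-.01,.3),
("scene",372,5,-.13,-.195,.26),("scene",12,192,.13,-.195,.26),("scene",712,505,-.13,.195,.26),
("scene",323,52,-.08,-.16,.3),("scene",112,168,.07,-.16,.3),("scene",450,240,-.08,-.01,.3),("scene",235,368,.07,-.01,.3),
("top",511,312,-.058,-.085,.303),("scene",356,157,-.058,-.085,.303)]
def f(p): return np.concatenate([(proj(o[0],W(p[:3],[o[3:]]))[0]-cr(*o[:3])) for o in obs])
r=least_squares(f,[.75,0,.09],loss="soft_l1");p=r.x
print("pose",p,np.degrees(p[2]));print(np.round(f(p).reshape(-1,2),1).tolist())
print("knob",W(p,[-.005,-.085,.337]))
for n in C: print(n,"knobtop px",proj(n,W(p,[-.005,-.085,.345]))[0])
for n,a,b in(("top",(482,232),(505,215)),("scene",(272,168),(300,190))):
    A,B=[atz(n,cr(n,*q),.345) for q in(a,b)];ax=W(p,[-.005,-.085,.345])[0]
    c,s=np.cos(p[2]),np.sin(p[2]);R=np.array([[c,s],[-s,c]])
    print(n,"line in cupboard rel axis mm",np.round(1e3*(R@(A-ax)[:2])),np.round(1e3*(R@(B-ax)[:2])))
k=tri([("top",cr("top",227,546)),("scene",cr("scene",689,360))]);print("ball",k)
c,s=np.cos(p[2]),np.sin(p[2]);print("ball in cupboard",np.array([[c,s],[-s,c]])@(k[:2]-p[:2]),k[2])
E
```

```text
pose [ 0.65846543 -0.05766416  0.10335215] 5.921642128340575
[[-0.8, 0.0], [-0.3, -0.5], [0.2, 0.7], [-0.8, 0.3], [-0.8, -0.1], [0.1, -0.4], [0.4, -0.4], [-0.3, -0.4], [0.6, -1.3], [-0.5, 0.6], [-0.2, -0.2], [0.8, -1.2], [-0.8, -0.8], [0.6, -0.1], [-1.5, -0.4], [-0.5, 0.2], [0.0, -0.2]]
knob [[ 0.66226141 -0.14272643  0.337     ]]
scene knobtop px [223.34774405 163.26268906]
top knobtop px [333.25140355 172.24260406]
top line in cupboard rel axis mm [-10.  17.] [-1.  2.]
scene line in cupboard rel axis mm [-2.  1.] [-9. 21.]
ball [0.46914049 0.02311543 0.2089152 ]
ball in cupboard [-0.1799808   0.09988087] 0.20891519568124953
```

```bash
python3 -m pendant '[[0,0,1,0,0,-1,1],[0,0,1,0,0,-1,1],[0,0,1,0,0,-1,1],[0,0,1,0,0,-1,1],[0,0,1,0,0,-1,1],[0,0,1,0,0,-1,1],[0,0,1,0,0,-1,1],[0,0,1,0,0,-0.5,1],[0,0,1,0,0,0,1],[0,0,1,0,0,0,1]]' && python3 -m pendant '[[0,0,0,-0.3,-0.9,0,1],[0,0,0,-0.3,-0.9,0,1],[0,0,0,-0.3,-0.9,0,1],[0,0,0,-0.3,-0.9,0,1],[0,0,0,-0.3,-0.9,0,1],[0,0,0,-0.3,-0.9,0,1],[0,0,0,-0.3,-0.9,0,1],[0,0,0,-0.3,-0.9,0,1],[0,0,0,-0.3,-0.9,0,1],[0,0,0,-0.3,-0.9,0,1]]' && python3 -m pendant '[[0,0,0,-0.4,-0.9,0,1],[0,0,0,-0.4,-0.9,0,1],[0,0,0,-0.4,-0.9,0,1],[0,0,0,-0.4,-0.9,0,1],[0,0,0,-0.4,-0.9,0,1],[0,0,0,-0.4,-0.9,0,1],[0,0,0,-0.4,-0.9,0,1],[0,0,0,-0.4,-0.9,0,1],[0,0,0,-0.4,-0.9,0,1],[0,0,0,0,0,0,1]]'
```

```text
t: 1.2
position: [0.2497, -0.654, 0.4394]
tcp_rot: [180.0, -0.0, -59.4]
force: [0.8, 0.1, -0.2]
finger_gap: 0.0911
grip_force: 0.0
t: 2.2
position: [0.4357, -0.437, 0.4388]
tcp_rot: [180.0, 0.0, -59.1]
force: [0.6, -0.3, -0.2]
finger_gap: 0.0913
grip_force: 0.0
t: 3.2
position: [0.5895, -0.2183, 0.4386]
tcp_rot: [-180.0, 0.0, -59.0]
force: [0.4, -0.5, -0.0]
finger_gap: 0.0914
grip_force: 0.0
```

```bash
cat > go.py <<'E'
# rows needed: python3 go.py x y z -> tool-axis units
import sys,numpy as np
from scipy.spatial.transform import Rotation as R
from station import bot
s=bot.observe();r=R.from_euler("xyz",s["tcp_rot"],degrees=True)
print(s["t"],s["position"].round(4),s["tcp_rot"].round(1),s["force"].round(1),s["q"].round(0))
if len(sys.argv)>3: print("units",(r.inv().apply(np.array(sys.argv[1:4],float)-s["position"])/.03).round(2))
E
python3 go.py .6623 -.1427 .323
```

```text
3.2 [ 0.5895 -0.2183  0.4386] [-180.    0.  -59.] [ 0.4 -0.5 -0. ] [-22.   5.  97.   0.  79. 127.]
units [-0.9  -3.38  3.86]
```

```bash
python3 -m pendant '[[0,0,0,-0.23,-0.84,0,1],[0,0,0,-0.23,-0.84,0,1],[0,0,0,-0.22,-0.85,0,1],[0,0,0,-0.22,-0.85,0,1],[0,0,0,0,0,0.9,0.7],[0,0,0,0,0,0.9,0.7],[0,0,0,0,0,0.9,0.7],[0,0,0,0,0,0.6,0.7],[0,0,0,0,0,0.4,0.7],[0,0,0,0,0,0.16,0.7]]' && python3 -m pendant '[[0,0,0,0,0,0,0.7],[0,0,0,0,0,0,0.7]]' && python3 go.py .6623 -.1427 .323
python3 - <<'E'
from h import *
t=C["top"]["pixels"][130:250,232:392,::-1]; s=C["scene"]["pixels"][130:250,170:330,::-1]
cv2.imwrite("pics/c2.png",np.hstack([cv2.resize(x,(400,300),interpolation=cv2.INTER_CUBIC) for x in(t,s)]))
E
```

```text
t: 4.2
position: [0.6611, -0.1456, 0.3223]
tcp_rot: [180.0, 0.0, -59.1]
force: [0.9, 0.3, 0.3]
finger_gap: 0.064
grip_force: 0.0
t: 4.4
position: [0.6618, -0.1456, 0.3243]
tcp_rot: [-179.9, -0.1, -59.1]
force: [1.3, 0.8, -0.5]
finger_gap: 0.0639
grip_force: 0.0
4.4 [ 0.6618 -0.1456  0.3243] [-1.799e+02 -1.000e-01 -5.910e+01] [ 1.3  0.8 -0.5] [-14.  14.  98.  -0.  68. 135.]
units [-0.07 -0.06  0.04]
```

View pics/c2.png

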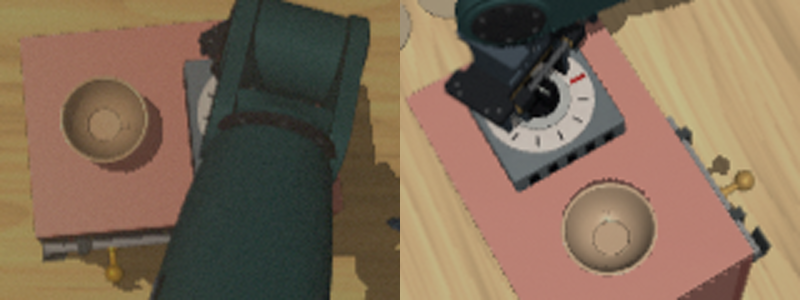

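The scene half shows the fingers straddling the knob at about (545,95), so I'll close on it.

```bash
python3 -m pendant '[[0,0,0,-0.07,-0.06,0,0],[0,0,0,0,0,0,0],[0,0,0,0,0,0,0],[0,0,0,0,0,0,0],[0,0,0,0,0,0,0],[0,0,0,0,0,0,0],[0,0,0,0,0,0,0]]' 20 && python3 go.py .6623 -.1427 .323
```

```text
t: 5.2
position: [0.6625, -0.1424, 0.3232]
tcp_rot: [-179.9, -0.0, -59.1]
force: [1.8, 1.3, 0.4]
finger_gap: 0.014
grip_force: 20.0
5.2 [ 0.6625 -0.1424  0.3232] [-179.9   -0.   -59.1] [1.8 1.3 0.4] [-14.  14.  98.   0.  68. 135.]
units [0.01 0.01 0.01]
```

```bash
python3 -m pendant '[[0,0,-0.9,0,0,0,0],[0,0,-0.9,0,0,0,0],[0,0,-0.9,0,0,0,0],[0,0,-0.9,0,0,0,0],[0,0,-0.9,0,0,0,0],[0,0,-0.9,0,0,0,0],[0,0,-0.9,0,0,0,0],[0,0,-0.9,0,0,0,0],[0,0,-0.7,0,0,0,0],[0,0,-0.23,0,0,0,0]]' && python3 -m pendant '[[0,0,0,0,0,0,0],[0,0,0,0,0,0,0],[0,0,0,0,0,0,0],[0,0,0,0,0,0,0],[0,0,0,0,0,0,0]]' && python3 go.py .6623 -.1427 .323
```

```text
t: 6.2
position: [0.6621, -0.1432, 0.3232]
tcp_rot: [179.9, -0.0, 6.2]
force: [2.7, -2.8, -1.2]
finger_gap: 0.0139
grip_force: 20.0
t: 6.7
position: [0.6621, -0.1432, 0.3232]
tcp_rot: [179.9, -0.0, 5.9]
force: [2.0, -4.5, -0.6]
finger_gap: 0.0139
grip_force: 20.0
6.7 [ 0.6621 -0.1432  0.3232] [179.9  -0.    5.9] [ 2.  -4.5 -0.6] [-14.  14.  98.  -0.  68.  70.]
units [ 0.01 -0.02  0.01]
```

```bash
python3 -m pendant '[[0,0,0,0,0,0,0.7],[0,0,0,0,0,0,0.7],[0,0,0,0,0,0,0.7],[0,0,0,0,0,0,0.7],[0,0,0,0,0,-0.8,0.7],[0,0,0,0,0,-0.8,0.7],[0,0,0,0,0,-0.8,0.7],[0,0,0,0,0,-0.8,0.7],[0,0,0,0,0,-0.4,0.7]]' && python3 -m pendant '[[0,0,0,-0.58,-0.62,0,0.65],[0,0,0,-0.58,-0.62,0,0.65],[0,0,0,-0.58,-0.62,0,0.65],[0,0,0,-0.58,-0.62,0,0.65],[0,0,0,-0.58,-0.62,0,0.65],[0,0,0,-0.58,-0.62,0,0.65],[0,0,0,-0.58,-0.62,0,0.65],[0,0,0,-0.58,-0.62,0,0.65],[0,0,0,-0.58,-0.62,0,0.65],[0,0,0,-0.58,-0.62,0,0.65]]' && python3 -m pendant '[[0,0,0,0,0,0,0.65],[0,0,0,0,0,0,0.65]]' && python3 go.py .469 .023 .189
python3 - <<'E'
from h import *
t=C["top"]["pixels"][130:250,232:392,::-1]; s=C["scene"]["pixels"][130:250,170:330,::-1]
cv2.imwrite("pics/c3.png",np.hstack([cv2.resize(x,(400,300),interpolation=cv2.INTER_CUBIC) for x in(t,s)]))
E
```

```text
t: 7.6
position: [0.6623, -0.1427, 0.4335]
tcp_rot: [180.0, -0.1, 5.9]
force: [0.2, -1.2, -0.5]
finger_gap: 0.0638
grip_force: 0.0
t: 8.6
position: [0.4685, 0.025, 0.4306]
tcp_rot: [-180.0, 0.0, 5.9]
force: [0.0, 0.2, -0.1]
finger_gap: 0.0594
grip_force: 0.0
t: 8.8
position: [0.4695, 0.0245, 0.4311]
tcp_rot: [180.0, -0.0, 6.0]
force: [-0.7, -0.8, 0.2]
finger_gap: 0.0592
grip_force: 0.0
8.8 [0.4695 0.0245 0.4311] [180.  -0.   6.] [-0.7 -0.8  0.2] [  0. -12. 113.  -0.  79.  84.]
units [-0.02  0.05  8.07]
```

View pics/c3.png

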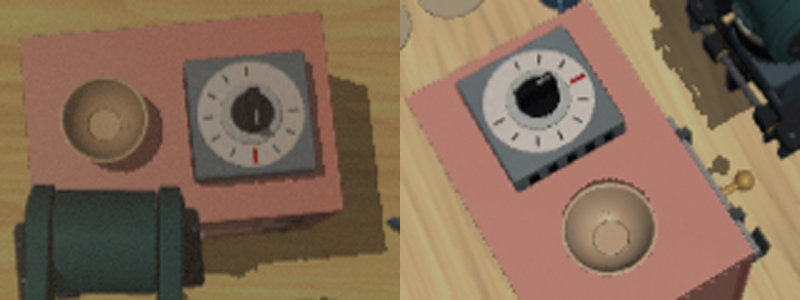

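The pointer's white line at (255,115) now faces the red mark at (255,155). Next I'll descend onto the ball.

```bash
python3 -m pendant '[[0,0,0,-0.02,0.05,0.9,0.65],[0,0,0,0,0,0.9,0.65],[0,0,0,0,0,0.9,0.65],[0,0,0,0,0,0.9,0.65],[0,0,0,0,0,0.9,0.65],[0,0,0,0,0,0.9,0.65],[0,0,0,0,0,0.9,0.65],[0,0,0,0,0,0.8,0.65],[0,0,0,0,0,0.6,0.65],[0,0,0,0,0,0.37,0.65]]' && python3 -m pendant '[[0,0,0,0,0,0,0.65],[0,0,0,0,0,0,0.65]]' && python3 go.py .469 .023 .189
python3 - <<'E'
from h import *
s=C["scene"]["pixels"][160:250,270:390,::-1]
cv2.imwrite("pics/c4.png",cv2.resize(s,(600,450),interpolation=cv2.INTER_CUBIC))
E
```

```text
t: 9.9
position: [0.4688, 0.0223, 0.1873]
tcp_rot: [-180.0, 0.1, 5.9]
force: [0.5, -0.5, 0.7]
finger_gap: 0.059
grip_force: 0.0
t: 10.1
position: [0.4696, 0.0226, 0.1895]
tcp_rot: [180.0, -0.0, 5.9]
force: [-0.6, 0.6, -0.4]
finger_gap: 0.0593
grip_force: 0.0
10.1 [0.4696 0.0226 0.1895] [180.   -0.    5.9] [-0.6  0.6 -0.4] [ -0.   3. 126.   0.  51.  84.]
units [-0.02 -0.01  0.02]
```

View pics/c4.png

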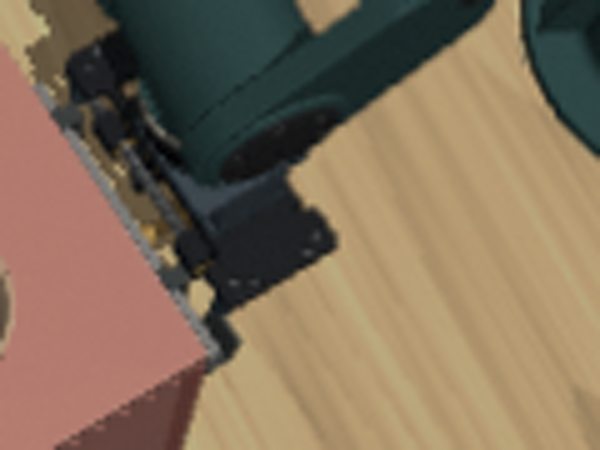

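The fingers straddle the stem, which is the brass spot at (150,232). Closing now.

```bash
python3 -m pendant '[[0,0,0,0,0,0,0],[0,0,0,0,0,0,0],[0,0,0,0,0,0,0],[0,0,0,0,0,0,0],[0,0,0,0,0,0,0],[0,0,0,0,0,0,0],[0,0,0,0,0,0,0]]' 30 && python3 go.py .469 .023 .189
```

```text
t: 10.9
position: [0.4692, 0.0227, 0.1891]
tcp_rot: [180.0, -0.0, 5.9]
force: [0.2, -2.6, 1.1]
finger_gap: 0.0243
grip_force: 30.0
10.9 [0.4692 0.0227 0.1891] [180.   -0.    5.9] [ 0.2 -2.6  1.1] [ -0.   3. 126.  -0.  51.  84.]
units [-0.01 -0.01  0.  ]
```

```bash
python3 -m pendant '[[0,0,0,0,0,-0.12,0],[0,0,0,0,0,-0.12,0],[0,0,0,0,0,-0.1,0],[0,0,0,0,0,0,0],[0,0,0,0,0,0,0],[0,0,0,0,0,0,0]]' && python3 go.py
python3 - <<'E'
from h import *
s=C["scene"]["pixels"][160:250,270:390,::-1]
cv2.imwrite("pics/c5.png",cv2.resize(s,(800,600),interpolation=cv2.INTER_CUBIC))
E
```

```text
t: 11.5
position: [0.4691, 0.0227, 0.1992]
tcp_rot: [180.0, -0.0, 5.9]
force: [1.8, -5.1, -2.0]
finger_gap: 0.0241
grip_force: 30.0
11.5 [0.4691 0.0227 0.1992] [180.   -0.    5.9] [ 1.8 -5.1 -2. ] [ -0.   2. 126.  -0.  52.  84.]
```

View pics/c5.png

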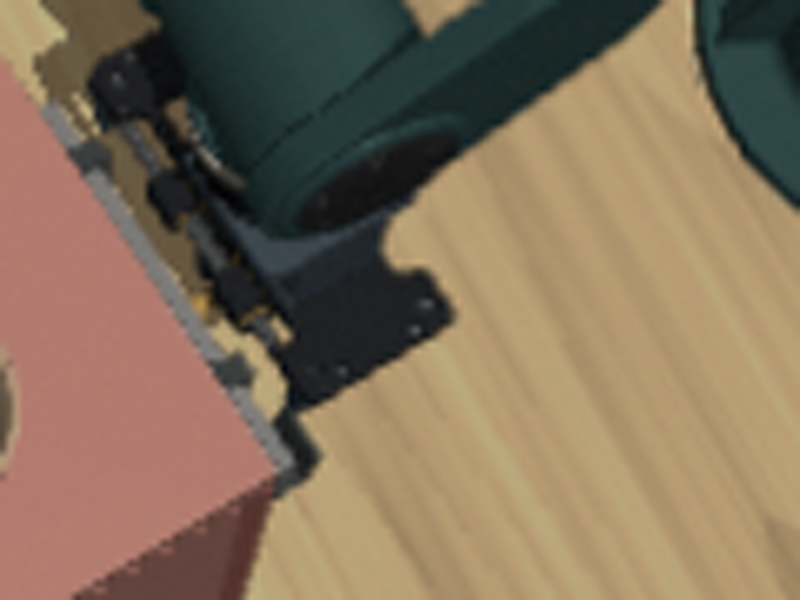

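The ball is held and lifted 10 mm, with about 3 N of bolt weight on the wrist. I'll draw the first few mm and check the forces.

```bash
python3 -m pendant '[[0,0,0,0,0,-0.04,0],[0,0,0,0,0.1,0,0],[0,0,0,0,0.1,0,0],[0,0,0,0,0.05,0,0],[0,0,0,0,0,0,0],[0,0,0,0,0,0,0]]' && python3 go.py
```

```text
t: 12.2
position: [0.4698, 0.0152, 0.2003]
tcp_rot: [180.0, 0.0, 5.9]
force: [1.4, -2.1, -2.8]
finger_gap: 0.0242
grip_force: 30.0
12.2 [0.4698 0.0152 0.2003] [180.    0.    5.9] [ 1.4 -2.1 -2.8] [ -1.   2. 126.  -0.  53.  83.]
```

```bash
python3 -m pendant '[[0,0,0,0,0.15,0,0],[0,0,0,0,0.15,0,0],[0,0,0,0,0.15,0,0],[0,0,0,0,0.15,0,0],[0,0,0,0,0.15,0,0],[0,0,0,0,0.15,0,0],[0,0,0,0,0.15,0,0],[0,0,0,0,0.15,0,0],[0,0,0,0,0,0,0],[0,0,0,0,0,0,0]]' && python3 go.py
```

```text
t: 13.2
position: [0.4736, -0.0207, 0.2004]
tcp_rot: [180.0, -0.0, 5.9]
force: [0.8, -1.6, -3.0]
finger_gap: 0.0242
grip_force: 30.0
13.2 [ 0.4736 -0.0207  0.2004] [180.   -0.    5.9] [ 0.8 -1.6 -3. ] [ -5.   2. 125.  -0.  53.  79.]
```

```bash
python3 -m pendant '[[0,0,-0.1,-0.1,0.03,0,0],[0,0,-0.2,-0.19,0.05,0,0],[0,0,-0.2,-0.19,0.05,0,0],[0,0,-0.2,-0.19,0.05,0,0],[0,0,-0.2,-0.19,0.05,0,0],[0,0,0,0,0,0,0],[0,0,0,0,0,0,0]]' && python3 go.py
```

```text
t: 13.9
position: [0.4492, -0.031, 0.2005]
tcp_rot: [-180.0, -0.0, 13.1]
force: [0.5, 1.8, -2.8]
finger_gap: 0.0244
grip_force: 30.0
13.9 [ 0.4492 -0.031   0.2005] [-180.    -0.    13.1] [ 0.5  1.8 -2.8] [ -7.  -1. 128.   0.  53.  70.]
```

```bash
python3 -m pendant '[[0,0,-0.2,-0.19,0.05,0,0],[0,0,-0.2,-0.19,0.05,0,0],[0,0,-0.2,-0.19,0.05,0,0],[0,0,-0.2,-0.19,0.05,0,0],[0,0,-0.1,-0.09,0.02,0,0],[0,0,0,0,0,0,0],[0,0,0,0,0,0,0],[0,0,0,0,0,0,0],[0,0,0,0,0,0,0],[0,0,0,0,0,0,0]]' && python3 go.py
python3 - <<'E'
from h import *
t=C["top"]["pixels"][130:270,222:382,::-1]; s=C["scene"]["pixels"][130:270,170:330,::-1]
cv2.imwrite("pics/c6.png",np.hstack([cv2.resize(x,(400,350),interpolation=cv2.INTER_CUBIC) for x in(t,s)]))
E
```

```text
t: 14.9
position: [0.4266, -0.0445, 0.2004]
tcp_rot: [-180.0, -0.0, 20.3]
force: [2.1, 2.4, -1.8]
finger_gap: 0.0242
grip_force: 30.0
14.9 [ 0.4266 -0.0445  0.2004] [-180.    -0.    20.3] [ 2.1  2.4 -1.8] [ -9.  -3. 130.   0.  53.  61.]
```

View pics/c6.png

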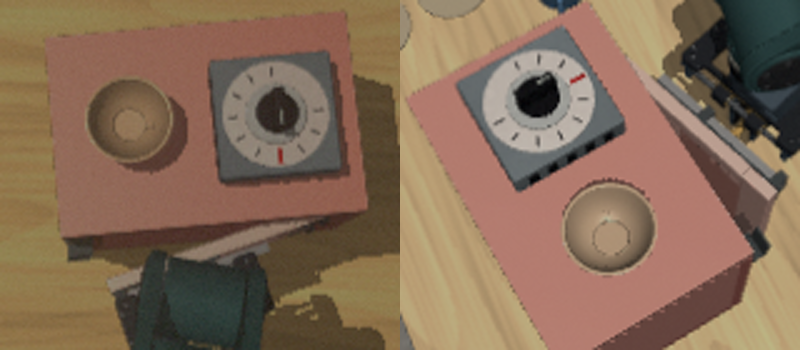

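The picture shows the door ajar by about 0.25 rad with its free edge at (110,285). The pointer is on red, the bowl hasn't moved and the ball is still gripped.

```bash
python3 -c "
from station import bot
print(bot.hand_in())"
```

```text
the job is handed in; nothing more can be done
None
```

The job is handed in at about 15 s: the thermostat pointer is on the red mark, the bolt was lifted about 10 mm over the lip and drawn about 43 mm, and the gripper is holding the door about 0.25 rad (roughly 75 mm) ajar by the bolt knob; the bowl looked unmoved in the last picture, I did not re-check the jar and mug, and no verdict was returned.

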